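# Hold the can feeder's pusher back for loading

### The arm

A 6-joint arm with a two-finger parallel gripper is mounted at the origin on the work surface. World frame = base frame: x ahead of the robot, y to its left, z up, the work surface at z = 0. Lengths are in mm, angles in rad, forces in N, time in s.
With the tool pointing down it reaches from about 400 to 925 mm from the base axis. Payload 12.5 kg.
Tool frame: the origin (TCP) lies between the finger pads; the fingertips stand 19 mm ahead of it and the grasp point (between the pads) is the TCP (env.nose_length is the distance from the TCP to the fingertips, in mm); z points along the fingers, y is the line along which they close (so a half turn about z gives the same grasp; the last joint's range is limited). The gripper opens to 95 mm and grips with 3 to 60 N. Pads are 20 mm wide; open, the fingers measure 119 mm over their backs; the gripper's body (75 mm by 180 mm) begins 59 mm behind the grasp point.
Start: joints at [1.119, 0.491, 1.559, -0, 1.092, -0.106], TCP at [211.827, 588.026, 233.661] pointing down, gripper open.
Joint ranges: [-3.1, 3.1], [-0.84, 2.19], [0.05, 2.79], [-1.13, 4.28], [0.06, 2.93], [-2.69, 2.69]. Speed limits (rad/s): [2.22, 2.22, 2.79, 3.14, 3.14, 3.14].

### API

Orientations are given as [roll, pitch, yaw] about the fixed x, y, z axes, in that order (R = Rz(yaw) Ry(pitch) Rx(roll)).
In Python, from cell import env gives the robot as it stands. The module is installed in compiled form; this text tells all that it offers.
- The arm moves only by the tool drive_tool, never from a script. Its argument "rows" is a list that holds one entry, the list of rows, each a list of 7 numbers: the shift along the tool's x, y, z scaled (see below), then the turn, a rotation vector about the tool's x, y, z scaled (see below), then the opening, from 0 (shut) to 1 (fully open). In form: [[[tx, ty, tz, ax, ay, az, jaw], ...]]. A call has 1 to 5 rows; each row shifts and turns the commanded pose from where the row before left it, along the tool's axes as they then stand; what a row does not reach is not made up. The controller multiplies each number of a shift by 250 mm and each number of a turn by 180 degrees. A row lasts 1/8 s, in which the tool goes at most 62.5 mm and 10.7 degrees, less where a joint would pass 70% of its speed; a pose out of reach is approached as far as the arm can. A call with a number of a shift or a turn outside -1 to 1 is refused whole. A call with a gripper value outside its range is refused whole. The fingers move at their own pace and stop on an object; the grip force is fixed at half the most. Time passes only in rows, so rows that do not move let the fingers close. It gives the time, the measured TCP pose, the force, the opening and the grip force at its end, in the units of the state.
- env.state(): the state, without advancing time (a new reading comes with each control period).
- env.read_camera(name): name is "scene" or "top" or "wrist"; returns a dict with "color" (384x512x3 uint8, blue, green, red), "camera_matrix" (3x3 intrinsics, pixels), "k1" (the pictures are not rectified: a ray, as slopes to the right and down, at radius r is drawn at 1 + k1 r^2 times it, then the intrinsics apply), "pose" (4x4, takes a point from camera to world coordinates). Camera axes: x right, y up, looking along -z (the intrinsics and any distortion apply to the point x, -y, -z); pixel columns grow to the right and rows downward; lengths in mm; the calibration is good to about 2 mm. A picture is of the moment at which its call begins. There is no depth.
- env.job_done(): hands the job in; it is judged then, once.
Trained networks look in a picture, given as the dict that the camera call returned (one of the last four; its "shot" number tells which), for a name from the list of things; names that differ only in an ending like _2 or _b are one class to them, and where a whole thing is asked for, a point or a joint stands for the part that bears it (a point fixed in the world has none). Each returns a list of dicts, best first, with "score" (0 to 1); they miss things now and then, are a little off and sometimes report something else, mostly with a low value. They report only what shows in the picture. A call takes as long as a camera call. They do not tell look-alikes from the thing itself.
- env.search_frame(name, picture): "at" ([x, y, z] in mm, in the coordinates of the camera as it stood for that picture, good to about 4 mm: the middle of the surface that is visible of it).
- env.place_of(name, picture): "at" ([x, y, z] in mm, in the coordinates of the camera as it stood for that picture, good to about 4 mm: a listed point, or the origin of a listed thing).
The state is a dict: "t": time; "joints": joint angles; "qvel": joint speeds; "tau": joint torques, N m; "eef_pos": TCP position; "tcp_rot": TCP orientation; "ft_force": force on the tool from outside, world axes, zero at the start; "moment": the same for the moment, N m; "opening": opening from 0.0 (shut) to 1.0 (fully open); "grip_force": force on a finger pad.
Only numpy, scipy, OpenCV 4.12 (cv2) and the standard library are available. Lean on these libraries where they do the work, as an engineer would, in place of code of your own. Each camera call takes 0.05 s, during which the arm holds its last target. There are 200 camera calls.

### The job

Someone has parked a cracker carton in the can feeder, behind its spring pusher. Lift it out with a light grip (it is thin card and crushes easily) and set it down gently, upright, in the empty compartment of the clear bin. Then pull the pusher back until the face that pushes the tins is level with the marker clip on the feeder's rail, and finish while still holding it there, so that more tins can be loaded; leave all the other things where they stand.

Things in the scene. Friction and masses are not known exactly. Their poses are not given: they have to be found in the camera images.
- carton: Cracker carton: plain card box with paper band, 48 (x) x 70 (y) x 140 (z) mm, 85 to 170 g, upright in the lane behind the pusher, 48 mm side across the lane. Origin: centre of its underside, z up. It crushes when the fingers' contact forces on it add up to over 90 N (20 to 30 N a pad is safe, plenty) or it is pressed on the bin with over 60 N. Not to be let go over 15 mm above the bin's floor.
- lane: Can feeder: fixed grey plastic channel along its own y, 76 mm wide (x), 378 mm long, floor 6 mm thick, 3 mm side rails with tops 32 mm above the table, 70 mm between them, clear front stop 45 mm high at the -y end (inner face at y = -185 mm), rear (+y) end open but for a 12 mm sill. Origin: centre of its underside, on the table.
- pusher (a joint): Slide of the spring pusher along the lane's +y: metres from the front stop's inner face to the pusher's face, so the face is at lane y = value - 0.185. Range 0 to 0.325. Starts resting on the two tins, at about 0.132. A spring always draws it to 0: 5.7 N at 0.13, 8.3 N at 0.30 (15 N/m). It snaps back when let go.
- pusher_tab (a point): Middle of the pusher's upright black pull tab: 12 mm thick along the lane's y, 36 mm wide along its x, 88 to 132 mm above the table; this point is 112 mm up and 8 mm behind (+y) the pusher's face. Below: paddle 62 mm wide, 4 mm thick, and a low sled with spring coil reaching 42 mm behind the face. Tin tops in front are 78 mm high. Axes as the lane's.
- pusher_face (a point): Point on the pusher's flat front face, the one that pushes the tins (its -y side), 66 mm above the table, in the middle of the lane. Axes as the lane's.
- marker: Bright steel marker clip fixed on the lane's +x rail, 14 mm wide, with a thin upright fin (4 mm thick, top 70 mm above the table). Origin: in the fin's mid plane at rail height, 36.5 mm to +x of the lane's centre line; axes as the lane's. The pusher is at the mark when its face's lane y equals this origin's.
- bin: Clear plastic bin with a white rim, fixed, 130 (x) x 240 (y) x 65 (z) mm, walls 4 mm, a cross wall in the middle makes two compartments of 122 x 114 mm. The +y one holds a spice jar and a small pack, the -y one is empty. Origin at the centre of its underside on the table.
- bin_free (a point): Centre of the empty compartment's floor, 4 mm above the table; axes as the bin's.
- tin_front: Tin, 66 mm diameter, 72 mm high, in the lane against the front stop; origin at the centre of its underside.
- tin_rear: Same tin, in the lane between tin_front and the pusher.
- tin_spare1: Same tin, waiting on the table off the rear (+y) end of the feeder.
- tin_spare2: Same tin, waiting on the table off the front (-y) end of the feeder.
- spice_jar: Glass spice jar, 42 mm diameter, 95 mm high, in the bin's full compartment; origin at the centre of its underside.
- bin_pack: Small card pack 50 x 36 x 85 mm in the bin's full compartment; origin at the centre of its underside.
- keeper: Clear food keeper with white lid, 122 x 182 x 97 mm, on the table beyond the feeder, on the other side from the bin; origin at the centre of its underside.
- oil: Green glass oil bottle, 64 mm diameter, 230 mm high, left of the feeder; origin at the centre of its underside.
- honey: Amber glass jar, 72 mm diameter, 100 mm high, right of the feeder; origin at the centre of its underside.
Things that resemble listed ones, but are neither listed nor needed, are in the scene too. What is shaped like the carton but blue is not meant.

How it is judged:
By the outcome, as a careful person would: the job done as asked, in the order asked, and still so for the second after the job is handed in, while the arm keeps its last pose, push and grip.
It also fails if it takes over 58 s, if anything falls off the work surface, if the arm or the gripper's body presses on something with over 40 N, if the wrist force passes 120 N, or if a joint passes its speed limit or range.

## Working session

There is one attempt and no reset: what is moved stays moved. The work goes in short steps, Python scripts to look and compute and a tool call to move; the robot and the scene stay as the last step left them, time stands still between calls to the robot, and variables do not carry over. Pictures are saved under pics/ and viewed, at most 10 in all, crops included, and the job is handed in when it is done.

Besides the shell and the picture viewer there is one more tool, called after "Call:" by a JSON object that holds its "method" and its "body", one argument or row to a line. drive_tool: Moves the arm, as the interface text tells. Its arguments: {"type":"object","properties":{"rows":{"type":"array","items":{"type":"array","items":{"type":"array","items":{"type":"number","minimum":-1,"maximum":1}}}}},"required":["rows"]}

```bash
mkdir -p pics
cat > h.py <<'E'
from cell import env
import numpy as np, cv2
def world(p,at): return (np.array(p["pose"])@np.r_[at,1])[:3]
def pix(p,w):
    c=np.linalg.inv(np.array(p["pose"]))@np.r_[w,1]
    s=np.array([c[0],-c[1]])/-c[2]; s=s*(1+p["k1"]*(s@s)); K=np.array(p["camera_matrix"])
    return (K[:2,:2]@s+K[:2,2]).round(0)
def ray(p,uv,z):
    K=np.array(p["camera_matrix"]); d=(np.linalg.inv(K)@np.r_[uv,1])[:2]; s=d.copy()
    for _ in range(20): s=d/(1+p["k1"]*(s@s))
    P=np.array(p["pose"]); v=P[:3,:3]@np.array([s[0],-s[1],-1]); o=P[:3,3]
    return o+v*(z-o[2])/v[2]
E
python3 - <<'E'
from h import *
print(env.state())
ims=[]
for c in ["scene","top"]:
    p=env.read_camera(c); cv2.imwrite(f"pics/{c}0.png",p["color"]); print(c,np.array(p["pose"]).round(2).tolist())
    for n in ["carton","lane","pusher_tab","pusher_face","marker","bin","bin_free","tin_front","oil","honey","keeper"]:
        for r in env.place_of(n,p)[:4]:
            w=world(p,r["at"]); print(n,round(r["score"],2),w.round(0),pix(p,w))
E
```

```text
{'t': 0.0, 'joints': array([ 1.11937287e+00,  4.91542486e-01,  1.55948340e+00, -2.45744120e-05,
        1.09169050e+00, -1.05586482e-01]), 'qvel': array([-0.00039828, -0.00012218,  0.00092955,  0.00205597, -0.00049027,
        0.00117984]), 'tau': array([ 2.57686923e-03, -6.12643862e+01, -2.58169127e+01,  6.94139418e-02,
        4.82141634e-02, -1.14405079e-04]), 'eef_pos': array([211.73661966, 587.78836607, 233.06065422]), 'tcp_rot': array([-3.14047288e+00, -9.67570080e-05,  2.79576696e+00]), 'ft_force': array([ 0.12706764,  0.14449877, -0.4936633 ]), 'moment': array([-0.00306192,  0.01980223, -0.00054344]), 'grip_force': 0.0, 'opening': 1.0016071641781679}
scene [[-0.53, -0.6, 0.6, 1080.74], [0.85, -0.36, 0.39, 392.76], [-0.02, 0.71, 0.7, 799.85], [0.0, 0.0, 0.0, 1.0]]
carton 0.55 [494.  67.   2.] [279. 226.]
lane 0.82 [494.  14.  -5.] [261. 219.]
pusher_tab 0.72 [485. -31. 110.] [247. 179.]
pusher_face 0.8 [484. -39.  62.] [245. 191.]
pusher_face 0.27 [438. 340.  -7.] [389. 259.]
marker 0.38 [541. 115.  28.] [286. 240.]
marker 0.17 [ 545. -399.   -0.] [133. 174.]
bin 0.97 [655. 16
[... 391 characters left out ...]
 [-1.0, 0.02, -0.0, 13.03], [0.0, 0.16, 0.99, 1459.16], [0.0, 0.0, 0.0, 1.0]]
carton 0.86 [324. 117.  -1.] [227. 255.]
carton 0.81 [493.  64.   5.] [244. 204.]
lane 0.7 [485.  11.  -0.] [259. 207.]
lane 0.42 [680. 236.  10.] [195. 149.]
pusher_tab 0.72 [482. -35. 109.] [274. 204.]
pusher_face 0.53 [483. -45.  67.] [277. 205.]
marker 0.48 [536. 115.  26.] [228. 190.]
bin 0.67 [652. 164.   1.] [215. 158.]
bin_free 0.9 [654. 106.   7.] [232. 157.]
tin_front 0.73 [ 469. -139.    8.] [304. 212.]
oil 0.82 [543. 424.   0.] [139. 188.]
honey 0.64 [ 541. -402.    3.] [380. 193.]
honey 0.6 [541. 423.   1.] [139. 189.]
keeper 0.79 [ 660. -175.    1.] [314. 157.]
keeper 0.39 [481. -75.   7.] [285. 208.]
```

Run:
```python
import cv2,numpy as np
a=cv2.imread("pics/scene0.png");b=cv2.imread("pics/top0.png")
cv2.imwrite("pics/a.png",cv2.resize(a[120:345,110:410],(800,600),interpolation=cv2.INTER_CUBIC))
cv2.imwrite("pics/b.png",cv2.resize(b[120:285,150:370],(800,600),interpolation=cv2.INTER_CUBIC))
```

```text
(no output)
```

View pics/a.png

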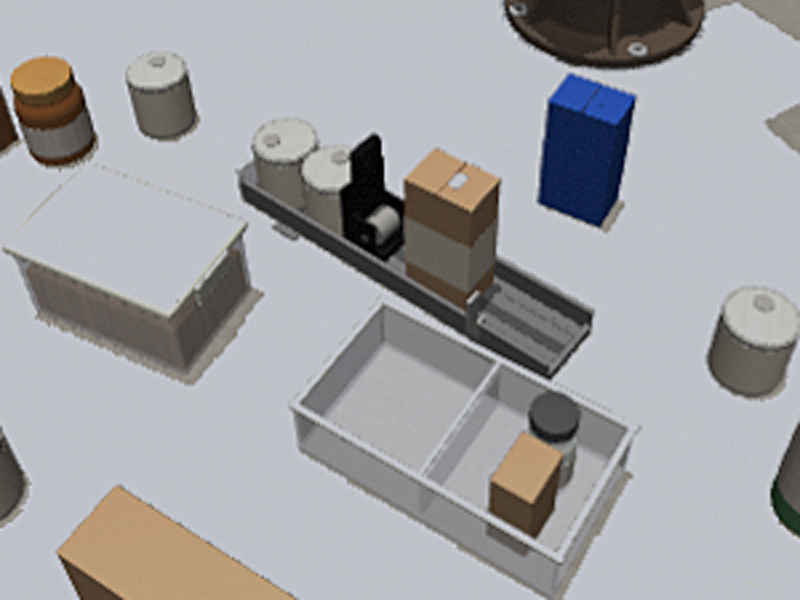

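View pics/b.png

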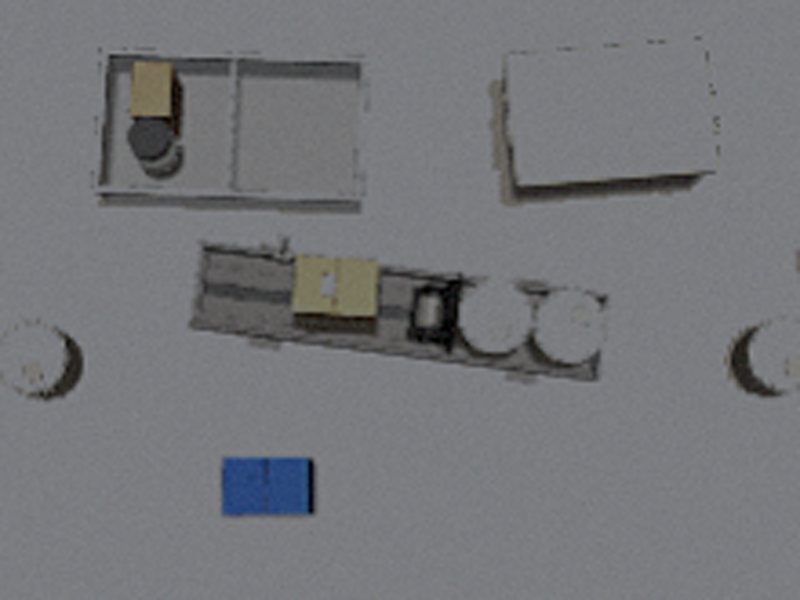

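The scene crop shows two carton-shaped things. The brown one with the paper band stands in the lane at about (279,206) scene and (244,197) top. The blue one is at about (330,175) scene and (224,254) top. The brown one is meant, because it stands behind the pusher and isn't blue. The marker fin is at about (287,232) scene and (228,188) top. The empty compartment is the one towards −y. Next I'll plan an approach to look from above.

```bash
cat >> h.py <<'E'
from scipy.spatial.transform import Rotation as R
def plan(x,y,z,yaw,n,jaw=1,start=None):
    s=env.state(); p0=np.array(s["eef_pos"]); R0=R.from_euler("xyz",s["tcp_rot"])
    if start is not None: p0=np.array(start[:3],float); R0=R.from_euler("xyz",[np.pi,0,start[3]])
    R1=R.from_euler("xyz",[np.pi,0,yaw]); rv=(R0.inv()*R1).as_rotvec()
    for i in range(n):
        Ri=R0*R.from_rotvec(rv*i/n)
        d=Ri.inv().apply((np.array([x,y,z])-p0)/n)/250
        print((d.round(3)).tolist()+(rv/n/np.pi).round(4).tolist()+[jaw])
E
python3 - <<'E'
from h import *
plan(500,50,340,1.447,13)
p=env.read_camera("top")
f=ray(p,[150+603/3.636,120+335/3.636],25); r=ray(p,[150+197/3.636,120+285/3.636],25)
print(f,r,np.arctan2(-(r-f)[0],(r-f)[1]))
E
```

```text
[-0.14, -0.126, -0.033, 0.0, -0.0, 0.033, 1]
[-0.152, -0.111, -0.033, 0.0, -0.0, 0.033, 1]
[-0.162, -0.094, -0.033, 0.0, -0.0, 0.033, 1]
[-0.171, -0.077, -0.033, 0.0, -0.0, 0.033, 1]
[-0.178, -0.059, -0.033, 0.0, -0.0, 0.033, 1]
[-0.183, -0.04, -0.033, 0.0, -0.0, 0.033, 1]
[-0.187, -0.021, -0.033, 0.0, -0.0, 0.033, 1]
[-0.188, -0.001, -0.033, 0.0, -0.0, 0.033, 1]
[-0.187, 0.018, -0.033, 0.0, -0.0, 0.033, 1]
[-0.184, 0.037, -0.033, 0.0, -0.0, 0.033, 1]
[-0.179, 0.056, -0.033, 0.0, -0.0, 0.033, 1]
[-0.172, 0.075, -0.033, 0.0, -0.0, 0.033, 1]
[-0.164, 0.092, -0.033, 0.0, -0.0, 0.033, 1]
[ 467.85438859 -176.71053462   25.        ] [508.13172652 195.0612423   25.        ] -0.1079179711411508
```

Call:
{"method": "drive_tool", "body": {
  "rows": [
    [[-0.14, -0.126, -0.033, 0, 0, 0.033, 1], [-0.152, -0.111, -0.033, 0, 0, 0.033, 1], [-0.162, -0.094, -0.033, 0, 0, 0.033, 1], [-0.171, -0.077, -0.033, 0, 0, 0.033, 1], [-0.178, -0.059, -0.033, 0, 0, 0.033, 1]]
  ]
}}

```text
t: 1.88
eef_pos: [323.1, 379.7, 275.3]
tcp_rot: [3.141, -0.0, 2.274]
ft_force: [0.8, -0.2, 0.3]
opening: 0.995
grip_force: 0.0
```

Call:
{"method": "drive_tool", "body": {
  "rows": [
    [[-0.183, -0.04, -0.033, 0, 0, 0.033, 1], [-0.187, -0.021, -0.033, 0, 0, 0.033, 1], [-0.188, -0.001, -0.033, 0, 0, 0.033, 1], [-0.187, 0.018, -0.033, 0, 0, 0.033, 1], [-0.184, 0.037, -0.033, 0, 0, 0.033, 1]]
  ]
}}

```text
t: 2.5
eef_pos: [433.9, 172.7, 316.6]
tcp_rot: [3.141, -0.0, 1.756]
ft_force: [0.6, 0.7, 0.5]
opening: 0.999
grip_force: 0.0
```

Call:
{"method": "drive_tool", "body": {
  "rows": [
    [[-0.179, 0.056, -0.033, 0, 0, 0.033, 1], [-0.172, 0.075, -0.033, 0, 0, 0.033, 1], [-0.164, 0.092, -0.033, 0, 0, 0.033, 1], [0, 0, 0, 0, 0, 0, 1]]
  ]
}}

```text
t: 3.0
eef_pos: [501.2, 47.8, 341.1]
tcp_rot: [3.141, 0.0, 1.444]
ft_force: [-0.8, 0.4, 0.0]
opening: 1.0
grip_force: 0.0
```

Run:
```python
from h import *
p=env.read_camera("wrist"); s=env.state(); print(s["t"],s["eef_pos"],s["tcp_rot"],np.array(p["pose"]).round(2).tolist())
cv2.imwrite("pics/w1.png",p["color"])
for n in ["carton","lane","pusher_tab","pusher_face","marker","bin_free","bin","tin_rear"]:
    for r in env.place_of(n,p)[:3]:
        w=world(p,r["at"]); print(n,round(r["score"],2),w.round(0),pix(p,w))
```

```text
3.05 [500.30625352  49.09988586 340.80111891] [-3.14157628e+00 -1.54945058e-04  1.44614280e+00] [[0.99, 0.12, 0.03, 510.06], [-0.13, 0.96, 0.27, 122.83], [0.0, -0.27, 0.96, 491.85], [0.0, 0.0, 0.0, 1.0]]
carton 0.97 [491.  66.   8.] [249. 139.]
carton 0.77 [329. 125.  -4.] [135. 113.]
lane 0.62 [493.   9.  -0.] [256. 176.]
pusher_tab 0.83 [487. -31. 110.] [254. 228.]
pusher_face 0.57 [482. -41.  63.] [252. 223.]
marker 0.52 [539. 119.  32.] [279.  98.]
bin_free 0.88 [653. 109.   4.] [358.  95.]
bin_free 0.16 [483. -39.  65.] [253. 222.]
bin 0.9 [649. 166.   0.] [352.  54.]
tin_rear 0.93 [475. -76.   8.] [251. 231.]
```

View pics/w1.png

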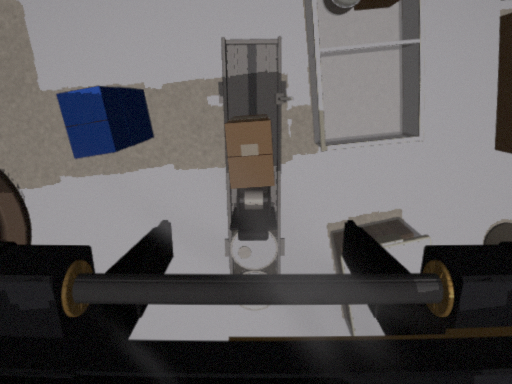

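The wrist picture shows the brown carton in the lane with its top at about (249,150), and the marker fin at about (283,98). The pusher is at about (254,215) and the empty bin compartment at about (365,95). The blue box, at about (107,120), is off the lane. I'll confirm this in an enlarged crop.

Run:
```python
import cv2
a=cv2.imread("pics/w1.png")[75:225,200:400]
cv2.imwrite("pics/w1c.png",cv2.resize(a,(800,600),interpolation=cv2.INTER_CUBIC))
```

```text
(no output)
```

View pics/w1c.png

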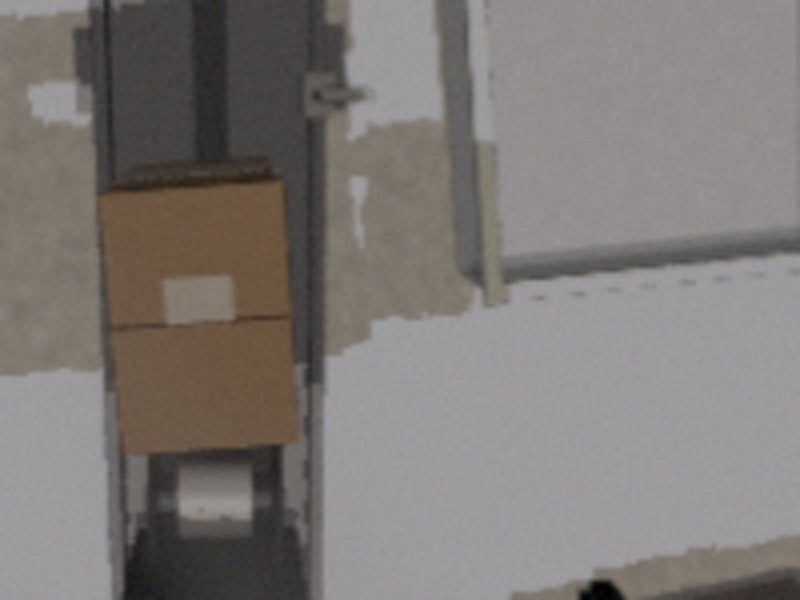

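The crop confirms it: brown carton with tape, top-face corners at (102,192), (282,181), (126,454) and (299,442) in the crop. It's slightly turned in the lane. The clip base is at about (320,95) and its fin tip at about (368,93).

Run:
```python
from h import *
p=env.read_camera("wrist")
q=lambda u,v,z: ray(p,[200+u/4-.4,75+v/4-.4],z)
c=np.array([q(*a,146) for a in [(102,192),(282,181),(299,442),(126,454)]])
print(c.round(1),c.mean(0)); l=(c[0]+c[1]-c[2]-c[3])/2; w=(c[1]+c[2]-c[0]-c[3])/2
print("len",np.linalg.norm(l),"wid",np.linalg.norm(w),"yaw",np.arctan2(-l[0],l[1]),np.arctan2(w[1],w[0]))
print("lane left",q(94,0,32),q(120,600,32),"right",q(322,0,32),q(318,600,32))
print("marker base",q(320,95,33),"fin top",q(368,93,70))
e=np.array([q(485,283,65),q(800,232,65)]);print("bin",e)
print("mark-1",q(500,262,4))
```

```text
[[472.8 105.3 146. ]
 [518.8 102.4 146. ]
 [515.6  33.4 146. ]
 [469.   35.7 146. ]] [494.06262894  69.21262841 146.        ]
len 69.42156327131062 wid 46.42792442880234 yaw -0.05022921717061246 -0.05668606155476076
lane left [467.48307717 160.74117886  32.        ] [445.771644   -49.09688321  32.        ] right [541.97455711 151.54554353  32.        ] [518.49732695 -58.03289993  32.        ]
marker base [538.02980909 121.40443241  33.        ] fin top [550.33490906 120.58059539  70.        ]
bin [[582.58584663  57.05595261  65.        ]
 [684.91392889  61.4825028   65.        ]]
mark-1 [599.24268551  54.29126658   4.        ]
```

Run:
```python
from h import *
plan(494,69,190,1.518,4); plan(494,69,115,1.518,3,1,[494,69,190,1.518])
p=env.read_camera("top")
c=np.array([ray(p,[150+u/3.636,120+v/3.636],65) for u,v in [(103,52),(362,60),(360,208),(98,195)]]);print(c,c.mean(0))
for n in ["bin","bin_free"]:
  for r in env.place_of(n,p)[:2]: print(n,r["score"],world(p,r["at"]))
```

```text
[0.018, -0.008, 0.151, 0.0, -0.0, -0.0055, 1]
[0.018, -0.008, 0.151, 0.0, -0.0, -0.0055, 1]
[0.018, -0.007, 0.151, 0.0, -0.0, -0.0055, 1]
[0.018, -0.007, 0.151, 0.0, -0.0, -0.0055, 1]
[0.0, -0.0, 0.1, 0.0, 0.0, 0.0, 1]
[0.0, -0.0, 0.1, 0.0, 0.0, 0.0, 1]
[0.0, -0.0, 0.1, 0.0, 0.0, 0.0, 1]
[[716.44257893 284.30189075  65.        ]
 [711.90966666  46.9089106   65.        ]
 [574.50387957  46.09855229  65.        ]
 [582.89672787 282.42175776  65.        ]] [646.43821326 164.93277785  65.        ]
bin 0.77 [6.49458755e+02 1.65477391e+02 7.01483662e-02]
bin 0.61 [4.88404269e+02 1.15529255e+01 2.97244766e-01]
bin_free 0.65 [ 6.60046291e+02 -1.73698980e+02 -1.12618806e-01]
```

Call:
{"method": "drive_tool", "body": {
  "rows": [
    [[0.018, -0.008, 0.151, 0, 0, -0.0055, 1], [0.018, -0.008, 0.151, 0, 0, -0.0055, 1], [0.018, -0.007, 0.151, 0, 0, -0.0055, 1], [0.018, -0.007, 0.151, 0, 0, -0.0055, 1], [0, 0, 0, 0, 0, 0, 1]]
  ]
}}

```text
t: 4.28
eef_pos: [493.3, 68.9, 188.2]
tcp_rot: [-3.137, 0.0, 1.518]
ft_force: [0.1, 0.2, 1.1]
opening: 1.002
grip_force: 0.0
```

Call:
{"method": "drive_tool", "body": {
  "rows": [
    [[0, 0, 0.1, 0, 0, 0, 1], [0, 0, 0.1, 0, 0, 0, 1], [0, 0, 0.1, 0, 0, 0, 1], [0, 0, 0, 0, 0, 0, 1]]
  ]
}}

```text
t: 4.78
eef_pos: [494.6, 68.6, 115.2]
tcp_rot: [-3.141, 0.0, 1.517]
ft_force: [0.2, -1.4, 1.0]
opening: 1.0
grip_force: 0.0
```

Run:
```python
from h import *
s=env.state(); print(s["eef_pos"],s["tcp_rot"],s["ft_force"])
p=env.read_camera("wrist"); cv2.imwrite("pics/w2.png",cv2.resize(p["color"],(800,600)))
```

```text
[494.57124028  68.56523028 115.18307802] [-3.14073378e+00  1.17424137e-05  1.51680768e+00] [ 0.22028591 -1.43037502  0.98056344]
```

View pics/w2.png

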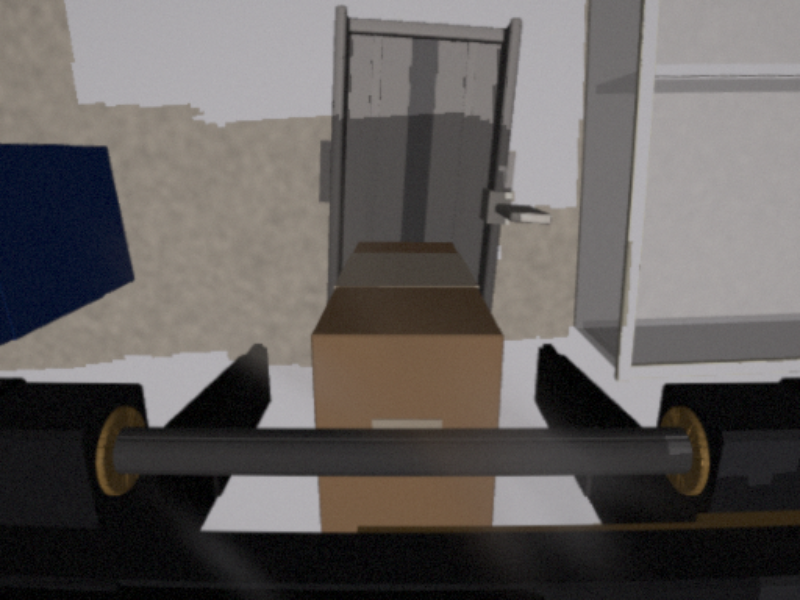

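The carton's edges are parallel to the fingers and centred between them: carton x 315–500, pads at 258 and 548. I'll close the grip.

Call:
{"method": "drive_tool", "body": {
  "rows": [
    [[0, 0, 0, 0, 0, 0, 0.4], [0, 0, 0, 0, 0, 0, 0.4], [0, 0, 0, 0, 0, 0, 0.4], [0, 0, 0, 0, 0, 0, 0.4], [0, 0, 0, 0, 0, 0, 0.4]]
  ]
}}

```text
t: 5.45
eef_pos: [494.3, 68.7, 114.9]
tcp_rot: [3.142, -0.0, 1.517]
ft_force: [1.4, -0.4, 0.9]
opening: 0.529
grip_force: 0.8
```

Call:
{"method": "drive_tool", "body": {
  "rows": [
    [[0, 0, 0, 0, 0, 0, 0.3], [0, 0, 0, 0, 0, 0, 0.3], [0, 0, 0, 0, 0, 0, 0.3]]
  ]
}}

```text
t: 5.82
eef_pos: [494.3, 68.7, 114.8]
tcp_rot: [-3.142, -0.0, 1.517]
ft_force: [-0.2, -0.1, -0.6]
opening: 0.506
grip_force: 30.0
```

Run:
```python
from h import *
s=env.state(); print(s["grip_force"],s["opening"],s["eef_pos"],s["ft_force"])
p=env.read_camera("wrist")
q=lambda u,v,z: ray(p,[u*.64-.2,v*.64-.2],z)
print("marker base",q(497,205,33),"fin",q(530,213,70)); print("bin rim corner outer",q(622,378,65),"crossL",q(652,72,65),"front edge",q(800,362,65))
for n in ["marker","bin_free","bin"]:
  for r in env.place_of(n,p)[:2]: print(n,r["score"],world(p,r["at"]))
```

```text
29.993677139282227 0.5056511708149499 [494.28936637  68.6986898  114.83756828] [-0.16316939 -0.11488999 -0.60190751]
marker base [538.61686387 119.70616321  33.        ] fin [544.52674288 119.98912238  70.        ]
bin rim corner outer [585.84038371  47.85178583  65.        ] crossL [590.38947013 168.65354255  65.        ] front edge [664.01784415  50.2367274   65.        ]
marker 0.88 [537.29062637 122.75220037  34.32668913]
bin_free 0.79 [651.84264922 109.5354567    2.01319742]
bin 0.89 [650.18035382 165.46399836   4.57737403]
```

Run:
```python
from h import *
plan(494,69,215,1.517,3,.3); plan(652.5,109,215,1.571,5,.3,[494,69,215,1.517]);plan(652.5,109,115,1.571,5,.3,[652.5,109,215,1.571])
```

```text
[0.0, -0.0, -0.134, -0.0, -0.0, 0.0, 0.3]
[0.0, -0.0, -0.134, -0.0, -0.0, 0.0, 0.3]
[0.0, -0.0, -0.134, -0.0, -0.0, 0.0, 0.3]
[0.039, 0.125, 0.0, 0.0, 0.0, -0.0034, 0.3]
[0.037, 0.125, 0.0, 0.0, 0.0, -0.0034, 0.3]
[0.036, 0.126, 0.0, 0.0, 0.0, -0.0034, 0.3]
[0.035, 0.126, 0.0, 0.0, 0.0, -0.0034, 0.3]
[0.033, 0.126, 0.0, 0.0, 0.0, -0.0034, 0.3]
[0.0, -0.0, 0.08, 0.0, 0.0, 0.0, 0.3]
[0.0, -0.0, 0.08, 0.0, 0.0, 0.0, 0.3]
[0.0, -0.0, 0.08, 0.0, 0.0, 0.0, 0.3]
[0.0, -0.0, 0.08, 0.0, 0.0, 0.0, 0.3]
[0.0, -0.0, 0.08, 0.0, 0.0, 0.0, 0.3]
```

Call:
{"method": "drive_tool", "body": {
  "rows": [
    [[0, 0, -0.05, 0, 0, 0, 0.3], [0, 0, -0.1, 0, 0, 0, 0.3], [0, 0, -0.1, 0, 0, 0, 0.3], [0, 0, -0.1, 0, 0, 0, 0.3], [0, 0, -0.05, 0, 0, 0, 0.3]]
  ]
}}

```text
t: 6.65
eef_pos: [494.5, 68.7, 216.6]
tcp_rot: [3.14, -0.0, 1.517]
ft_force: [-0.9, 0.6, -1.4]
opening: 0.499
grip_force: 30.0
```

Call:
{"method": "drive_tool", "body": {
  "rows": [
    [[0.02, 0.063, 0, 0, 0, -0.0034, 0.3], [0.037, 0.125, 0, 0, 0, -0.0034, 0.3], [0.036, 0.126, 0, 0, 0, -0.0034, 0.3], [0.035, 0.126, 0, 0, 0, -0.0034, 0.3], [0.033, 0.126, 0, 0, 0, -0.0034, 0.3]]
  ]
}}

```text
t: 7.28
eef_pos: [638.5, 105.3, 213.3]
tcp_rot: [-3.14, -0.0, 1.571]
ft_force: [-0.3, 0.2, -0.9]
opening: 0.502
grip_force: 30.0
```

Call:
{"method": "drive_tool", "body": {
  "rows": [
    [[0.018, 0.063, 0, 0, 0, 0, 0.3], [0, 0, 0, 0, 0, 0, 0.3], [0, 0, 0, 0, 0, 0, 0.3]]
  ]
}}

```text
t: 7.65
eef_pos: [652.2, 109.2, 214.0]
tcp_rot: [-3.14, 0.0, 1.571]
ft_force: [-0.1, 0.7, -2.0]
opening: 0.505
grip_force: 30.0
```

Run:
```python
from h import *
s=env.state(); print(s["grip_force"],s["opening"],s["eef_pos"],s["tcp_rot"],s["ft_force"])
p=env.read_camera("wrist"); cv2.imwrite("pics/w3.png",cv2.resize(p["color"],(800,600)))
for n in ["carton","bin_free","bin"]:
  for r in env.place_of(n,p)[:2]: print(n,r["score"],world(p,r["at"]))
```

```text
29.993501007556915 0.5045072087152795 [652.24141787 109.19716873 213.97777827] [-3.14005860e+00  4.83640243e-05  1.57075493e+00] [-0.13892368  0.66771373 -2.02657582]
carton 0.71 [652.16812711 103.39695176 104.82732299]
bin_free 0.88 [652.72139945 109.96351432   4.43492215]
bin 0.87 [650.95919866 164.0832694    2.26081119]
bin 0.15 [673.81619179 234.78234197   4.43543818]
```

View pics/w3.png

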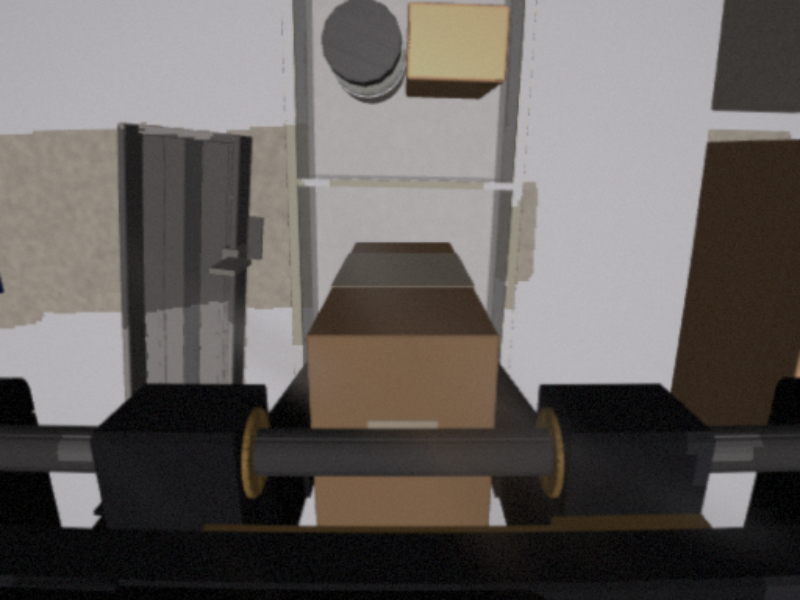

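The carton hangs upright over the empty compartment, between the walls at x 305 and 505, and square with them. I'll lower it.

Call:
{"method": "drive_tool", "body": {
  "rows": [
    [[0, 0, 0.06, 0, 0, 0, 0.3], [0, 0, 0.12, 0, 0, 0, 0.3], [0, 0, 0.12, 0, 0, 0, 0.3], [0, 0, 0.06, 0, 0, 0, 0.3], [0, 0, 0.02, 0, 0, 0, 0.3]]
  ]
}}

```text
t: 8.48
eef_pos: [652.5, 109.2, 118.9]
tcp_rot: [-3.14, -0.0, 1.571]
ft_force: [-0.4, 0.5, -1.5]
opening: 0.499
grip_force: 30.0
```

Call:
{"method": "drive_tool", "body": {
  "rows": [
    [[0, 0, 0.01, 0, 0, 0, 0.3], [0, 0, 0.004, 0, 0, 0, 0.3], [0, 0, 0.004, 0, 0, 0, 0.3], [0, 0, 0, 0, 0, 0, 0.3]]
  ]
}}

```text
t: 8.98
eef_pos: [652.8, 109.2, 115.7]
tcp_rot: [3.141, -0.0, 1.571]
ft_force: [0.6, 0.0, -1.7]
opening: 0.504
grip_force: 30.0
```

Call:
{"method": "drive_tool", "body": {
  "rows": [
    [[0, 0, 0.004, 0, 0, 0, 0.3], [0, 0, 0.004, 0, 0, 0, 0.3], [0, 0, 0, 0, 0, 0, 0.3]]
  ]
}}

```text
t: 9.35
eef_pos: [652.7, 109.2, 113.2]
tcp_rot: [-3.141, -0.0, 1.571]
ft_force: [-0.1, -0.1, -1.1]
opening: 0.501
grip_force: 30.0
```

Call:
{"method": "drive_tool", "body": {
  "rows": [
    [[0, 0, 0.003, 0, 0, 0, 0.3], [0, 0, 0, 0, 0, 0, 0.3]]
  ]
}}

```text
t: 9.6
eef_pos: [652.8, 109.2, 112.9]
tcp_rot: [3.141, -0.0, 1.571]
ft_force: [-0.5, -0.4, 2.3]
opening: 0.503
grip_force: 30.0
```

Call:
{"method": "drive_tool", "body": {
  "rows": [
    [[0, 0, 0, 0, 0, 0, 0.7], [0, 0, 0, 0, 0, 0, 1], [0, 0, 0, 0, 0, 0, 1], [0, 0, 0, 0, 0, 0, 1]]
  ]
}}

```text
t: 10.1
eef_pos: [652.7, 109.2, 112.6]
tcp_rot: [3.142, -0.0, 1.571]
ft_force: [0.4, 0.4, 0.7]
opening: 0.867
grip_force: 0.0
```

Call:
{"method": "drive_tool", "body": {
  "rows": [
    [[0, 0, -0.05, 0, 0, 0, 1], [0, 0, -0.15, 0, 0, 0, 1], [0, 0, -0.2, 0, 0, 0, 1], [0, 0, -0.1, 0, 0, 0, 1], [0, 0, 0, 0, 0, 0, 1]]
  ]
}}

```text
t: 10.72
eef_pos: [653.3, 109.3, 240.5]
tcp_rot: [3.137, -0.0, 1.571]
ft_force: [0.4, 0.5, -0.4]
opening: 1.001
grip_force: 0.0
```

Run:
```python
from h import *
s=env.state(); print(s["eef_pos"],s["tcp_rot"],s["ft_force"])
plan(484.5,-33,240,-0.107,11)
p=env.read_camera("scene"); cv2.imwrite("pics/s2.png",cv2.resize(p["color"][150:345,130:390],(800,600),interpolation=cv2.INTER_CUBIC))
for r in env.place_of("carton",p)[:2]: print(r["score"],world(p,r["at"]))
```

```text
[653.30198257 109.29357208 240.47481692] [ 3.13706825e+00 -4.12438022e-04  1.57059155e+00] [ 0.39863441  0.4570484  -0.35188011]
[-0.052, -0.061, -0.0, 0.0001, -0.0001, 0.0485, 1]
[-0.06, -0.053, -0.0, 0.0001, -0.0001, 0.0485, 1]
[-0.068, -0.043, -0.0, 0.0001, -0.0001, 0.0485, 1]
[-0.074, -0.032, -0.0, 0.0001, -0.0001, 0.0485, 1]
[-0.078, -0.021, 0.0, 0.0001, -0.0001, 0.0485, 1]
[-0.08, -0.009, 0.0, 0.0001, -0.0001, 0.0485, 1]
[-0.08, 0.004, 0.0, 0.0001, -0.0001, 0.0485, 1]
[-0.079, 0.016, 0.0, 0.0001, -0.0001, 0.0485, 1]
[-0.075, 0.028, 0.0, 0.0001, -0.0001, 0.0485, 1]
[-0.07, 0.039, 0.0, 0.0001, -0.0001, 0.0485, 1]
[-0.064, 0.049, 0.0, 0.0001, -0.0001, 0.0485, 1]
0.91 [653.25309447 107.21408412   3.08632894]
0.64 [325.50008726 115.60350171  -3.61396516]
```

View pics/s2.png

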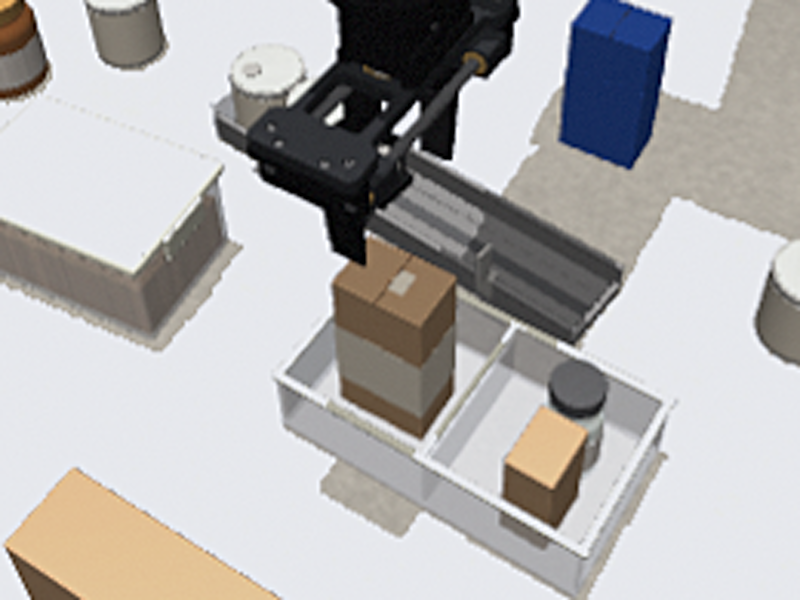

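The carton stands upright in the empty compartment, at about (395,340) in the crop, and the jar and pack are unmoved. Next I'll go over the pusher tab.

Call:
{"method": "drive_tool", "body": {
  "rows": [
    [[-0.052, -0.061, 0, 0, 0, 0.0485, 1], [-0.06, -0.053, 0, 0, 0, 0.0485, 1], [-0.068, -0.043, 0, 0, 0, 0.0485, 1], [-0.074, -0.032, 0, 0, 0, 0.0485, 1], [-0.078, -0.021, 0, 0, 0, 0.0485, 1]]
  ]
}}

```text
t: 11.45
eef_pos: [574.9, 44.0, 236.2]
tcp_rot: [-3.14, 0.002, 0.804]
ft_force: [0.0, -0.4, -0.1]
opening: 0.999
grip_force: 0.0
```

Call:
{"method": "drive_tool", "body": {
  "rows": [
    [[-0.08, -0.009, 0, 0, 0, 0.0485, 1], [-0.08, 0.004, 0, 0, 0, 0.0485, 1], [-0.079, 0.016, 0, 0, 0, 0.0485, 1], [-0.075, 0.028, 0, 0, 0, 0.0485, 1], [-0.07, 0.039, 0, 0, 0, 0.0485, 1]]
  ]
}}

```text
t: 12.08
eef_pos: [498.4, -20.9, 236.4]
tcp_rot: [-3.141, 0.002, 0.042]
ft_force: [0.3, 0.1, -0.5]
opening: 1.004
grip_force: 0.0
```

Call:
{"method": "drive_tool", "body": {
  "rows": [
    [[-0.064, 0.049, 0, 0, 0, 0.0485, 1], [0, 0, 0, 0, 0, 0, 1], [0, 0, 0, 0, 0, 0, 1]]
  ]
}}

```text
t: 12.45
eef_pos: [484.4, -33.4, 237.2]
tcp_rot: [-3.141, 0.001, -0.103]
ft_force: [0.1, 0.4, 0.3]
opening: 1.003
grip_force: 0.0
```

Run:
```python
from h import *
s=env.state(); print(s["t"],s["eef_pos"],s["tcp_rot"],s["ft_force"])
p=env.read_camera("wrist"); cv2.imwrite("pics/w4.png",cv2.resize(p["color"],(800,600)))
for c in ["wrist","scene","top"]:
  p=env.read_camera(c)
  for n in ["pusher_tab","pusher_face","marker","tin_rear","lane"]:
    for r in env.place_of(n,p)[:2]: print(c,n,round(r["score"],2),world(p,r["at"]).round(1))
```

```text
12.45 [484.36966126 -33.43436547 237.18600927] [-3.14134110e+00  5.71525683e-04 -1.02712301e-01] [0.10903744 0.35362609 0.33859055]
wrist pusher_tab 0.88 [483.9 -33.9 111.4]
wrist pusher_tab 0.21 [632.2 238.3   0.7]
wrist pusher_face 0.32 [475.  -71.6   7.4]
wrist marker 0.77 [536.  121.6  30. ]
wrist tin_rear 0.91 [475.7 -73.8   8.9]
wrist lane 0.82 [488.    9.6  -2.1]
scene pusher_tab 0.67 [483.6 -30.5 110.2]
scene pusher_face 0.64 [486.3 -38.7  65.5]
scene marker 0.4 [544.2 119.6  29.5]
scene tin_rear 0.81 [479.5 -78.8   0.7]
scene tin_rear 0.58 [ 543.7 -401.3   -2.2]
top marker 0.37 [536.  117.8  30.7]
```

View pics/w4.png

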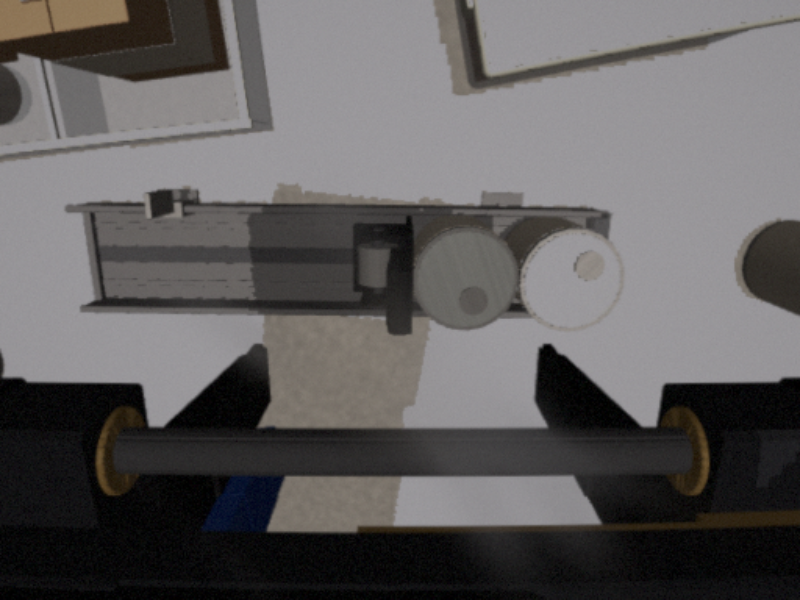

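The tab is at about (400,320), centred between the fingers at x 265 and 545. The marker fin is at about (160,203). I'll descend and grip.

Call:
{"method": "drive_tool", "body": {
  "rows": [
    [[0, 0, 0.1, 0, 0, 0, 1], [0, 0, 0.15, 0, 0, 0, 1], [0, 0, 0.15, 0, 0, 0, 1], [0, 0, 0.1, 0, 0, 0, 1], [0, 0, 0, 0, 0, 0, 1]]
  ]
}}

```text
t: 14.02
eef_pos: [483.4, -33.5, 111.4]
tcp_rot: [-3.141, 0.003, -0.106]
ft_force: [0.1, 0.2, -0.3]
opening: 0.997
grip_force: 0.0
```

Call:
{"method": "drive_tool", "body": {
  "rows": [
    [[0, 0, 0, 0, 0, 0, 0.4], [0, 0, 0, 0, 0, 0, 0.2], [0, 0, 0, 0, 0, 0, 0.1], [0, 0, 0, 0, 0, 0, 0], [0, 0, 0, 0, 0, 0, 0]]
  ]
}}

```text
t: 14.65
eef_pos: [484.1, -33.6, 112.8]
tcp_rot: [-3.142, -0.0, -0.105]
ft_force: [-0.3, -0.1, -0.5]
opening: 0.534
grip_force: 0.0
```

Call:
{"method": "drive_tool", "body": {
  "rows": [
    [[0, 0, 0, 0, 0, 0, 0], [0, 0, 0, 0, 0, 0, 0], [0, 0, 0, 0, 0, 0, 0], [0, 0, 0, 0, 0, 0, 0], [0, 0, 0, 0, 0, 0, 0]]
  ]
}}

```text
t: 15.28
eef_pos: [484.2, -31.7, 112.6]
tcp_rot: [-3.139, -0.0, -0.107]
ft_force: [4.5, 20.8, 0.1]
opening: 0.124
grip_force: 30.0
```

Run:
```python
from h import *
s=env.state(); print(s["t"],s["eef_pos"],s["tcp_rot"],s["ft_force"],s["opening"],s["grip_force"])
p=env.read_camera("wrist"); cv2.imwrite("pics/w5.png",cv2.resize(p["color"],(800,600)))
for n in ["pusher_tab","marker"]:
    for r in env.place_of(n,p)[:2]: print(n,round(r["score"],2),world(p,r["at"]).round(1))
```

```text
15.275 [484.17770922 -31.69850665 112.62502915] [-3.13869074e+00 -4.74626841e-05 -1.07133409e-01] [ 4.51342727 20.75909369  0.07917745] 0.12424190321544558 30.013230443000793
pusher_tab 0.76 [489.2 -33.7 111.4]
marker 0.82 [538.1 118.4  33.6]
```

Call:
{"method": "drive_tool", "body": {
  "rows": [
    [[0, -0.05, 0, 0, 0, 0, 0], [0, -0.1, 0, 0, 0, 0, 0], [0, -0.1, 0, 0, 0, 0, 0], [0, -0.1, 0, 0, 0, 0, 0], [0, -0.1, 0, 0, 0, 0, 0]]
  ]
}}

```text
t: 16.05
eef_pos: [496.8, 78.5, 112.6]
tcp_rot: [3.141, -0.002, -0.106]
ft_force: [6.2, -9.2, -5.3]
opening: 0.126
grip_force: 30.0
```

Call:
{"method": "drive_tool", "body": {
  "rows": [
    [[0, -0.1, 0, 0, 0, 0, 0], [0, -0.05, 0, 0, 0, 0, 0], [0, 0, 0, 0, 0, 0, 0], [0, 0, 0, 0, 0, 0, 0]]
  ]
}}

```text
t: 16.55
eef_pos: [501.0, 115.2, 112.6]
tcp_rot: [3.141, -0.002, -0.105]
ft_force: [6.6, -9.0, -3.9]
opening: 0.128
grip_force: 30.0
```

Run:
```python
from h import *
s=env.state(); print(s["t"],s["eef_pos"],s["tcp_rot"],s["ft_force"],s["opening"],s["grip_force"])
for c in ["wrist","scene","top"]:
  p=env.read_camera(c); cv2.imwrite(f"pics/{c}6.png",p["color"])
  for n in ["pusher_tab","pusher_face","marker","tin_rear"]:
    for r in env.place_of(n,p)[:2]: w=world(p,r["at"]);print(c,n,round(r["score"],2),w.round(1),pix(p,w))
a=cv2.imread("pics/wrist6.png"); cv2.imwrite("pics/w6.png",cv2.resize(a,(800,600)))
```

```text
16.55 [501.03402257 115.24042844 112.62041355] [ 3.14109087e+00 -2.48807899e-03 -1.05495421e-01] [ 6.56437105 -8.95149992 -3.90298081] 0.12775113633108587 30.023553371429443
wrist pusher_tab 0.64 [501.5 111.5 112.4] [264. 253.]
wrist pusher_face 0.9 [499.9 107.4  64. ] [269. 221.]
wrist marker 0.56 [540.7 119.5  32.8] [245. 152.]
wrist tin_rear 0.61 [472.9 -71.5   7.9] [484. 205.]
scene pusher_tab 0.76 [499.8 115.5 112.1] [296. 205.]
scene pusher_face 0.75 [502.5 106.9  64.1] [292. 218.]
scene marker 0.62 [541.5 118.9  27.8] [288. 240.]
scene tin_rear 0.57 [477.6 -76.1   1.3] [236. 201.]
scene tin_rear 0.15 [677.8 237.4   2.6] [304. 314.]
top pusher_tab 0.62 [ 4.884e+02  1.320e+01 -4.000e-01] [259. 206.]
top pusher_face 0.67 [484.3 -71.7   5.5] [284. 207.]
top pusher_face 0.42 [434.2 334.3   1.3] [163. 220.]
top tin_rear 0.86 [480.7 -70.3   3.1] [283. 209.]
```

View pics/w6.png

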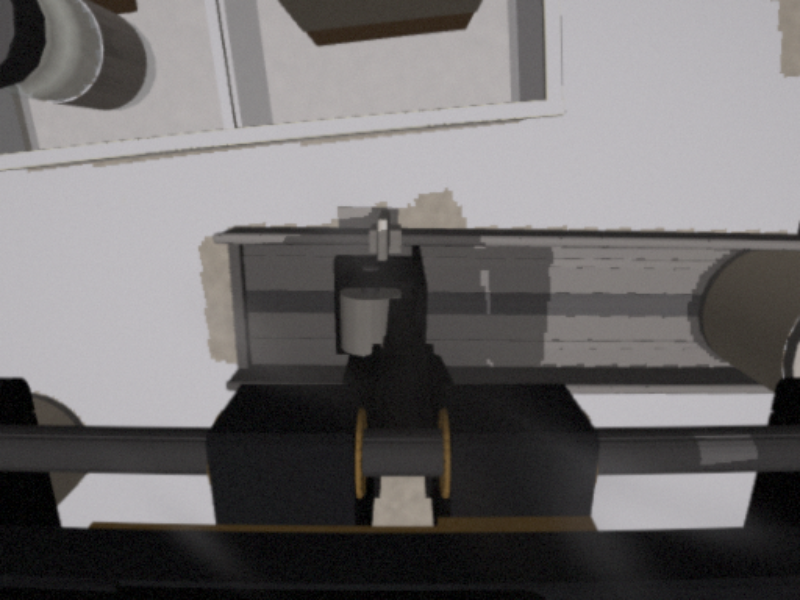

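The pusher is held, with its paddle face edge at about (426,290). The marker fin at about (382,237) is still about 16 mm further back, and the tins stayed put. I'll pull further.

Call:
{"method": "drive_tool", "body": {
  "rows": [
    [[0, -0.03, 0, 0, 0, 0, 0], [0, -0.03, 0, 0, 0, 0, 0], [0, -0.006, 0, 0, 0, 0, 0], [0, 0, 0, 0, 0, 0, 0], [0, 0, 0, 0, 0, 0, 0]]
  ]
}}

```text
t: 17.92
eef_pos: [502.9, 131.4, 112.6]
tcp_rot: [3.141, -0.003, -0.106]
ft_force: [7.0, -8.8, -4.1]
opening: 0.122
grip_force: 30.0
```

Run:
```python
from h import *
u=np.array([0.107,0.994])
for k in range(3):
  s=env.state(); print(s["t"],s["eef_pos"],s["tcp_rot"],s["ft_force"],s["grip_force"])
  for c in ["wrist","scene"]:
    p=env.read_camera(c)
    if c=="wrist": cv2.imwrite("pics/wrist7.png",p["color"]); 
    g={n:(env.place_of(n,p) or [None])[0] for n in ["pusher_tab","pusher_face","marker"]}
    print(c,{n:(round(r["score"],2),round(float(world(p,r["at"])[:2]@u),1)) for n,r in g.items() if r})
a=cv2.imread("pics/wrist7.png")[125:245,190:350]; cv2.imwrite("pics/w7.png",cv2.resize(a,(800,600),interpolation=cv2.INTER_CUBIC))
```

```text
17.925 [502.87934936 131.35958576 112.61859023] [ 3.14109238e+00 -2.65417846e-03 -1.05981706e-01] [ 6.95477065 -8.7865219  -4.06719827] 30.019539892673492
wrist {'pusher_tab': (0.67, 184.5), 'pusher_face': (0.57, 176.6), 'marker': (0.86, 178.6)}
scene {'pusher_tab': (0.73, 183.6), 'pusher_face': (0.65, 177.8), 'marker': (0.47, 177.1)}
18.325 [502.86800103 131.33260511 112.62794125] [ 3.14106722e+00 -2.64666974e-03 -1.06024317e-01] [ 7.15202847 -7.95400733 -4.01728185] 30.018931031227112
wrist {'pusher_tab': (0.93, 181.7), 'pusher_face': (0.71, 179.9)}
scene {'pusher_tab': (0.83, 186.1), 'pusher_face': (0.64, 176.7), 'marker': (0.56, 173.8)}
18.725 [502.85514132 131.32457175 112.63264015] [ 3.14106580e+00 -2.62890975e-03 -1.06012673e-01] [ 6.80556716 -9.5429129  -3.91451645] 30.018812119960785
wrist {'pusher_tab': (0.97, 183.2), 'pusher_face': (0.87, 175.2), 'marker': (0.63, 177.0)}
scene {'pusher_tab': (0.83, 184.0), 'pusher_face': (0.81, 178.3), 'marker': (0.57, 175.4)}
```

View pics/w7.png

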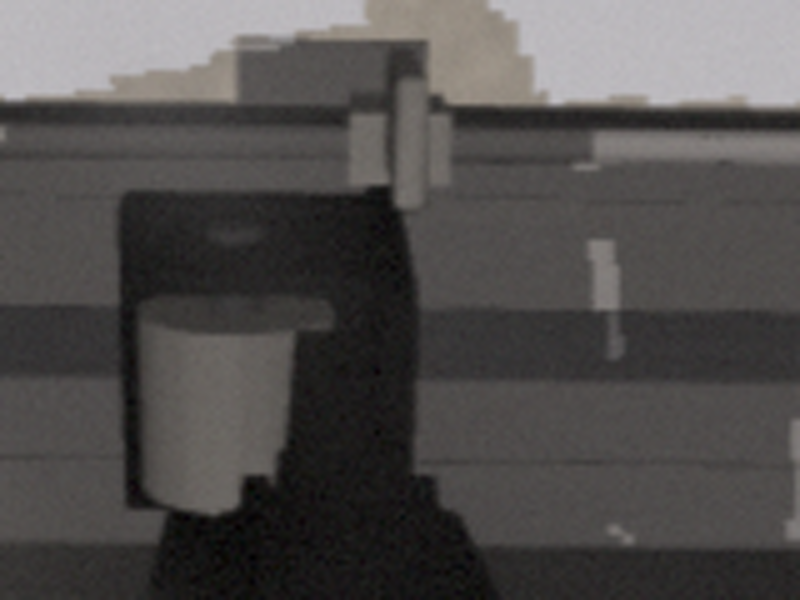

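Run:
```python
from h import *
u=np.array([0.1065,0.9943]); x=np.array([0.9943,-.1065])
p=env.read_camera("wrist"); s=env.state(); print("tcp",s["eef_pos"][:2]@u, "face by tcp",s["eef_pos"][:2]@u-8)
q=lambda n,a,b,z: print(n,z,(ray(p,[190+a/5-.4,125+b/5-.4],z)[:2]@u).round(1),(ray(p,[190+a/5-.4,125+b/5-.4],z)[:2]@x).round(1))
q("fin tip",411,205,70);q("fin far",411,80,70);q("clip",400,150,34);q("clip",400,185,34);q("clip",400,112,34)
for z in (10,40,66,88): q("face",416,330,z);q("face",414,440,z);q("facelow",402,212,z)
```

```text
tcp 184.13677529493964 face by tcp 176.13677529493964
fin tip 70 175.2 522.6
fin far 70 175.4 537.4
clip 34 175.2 523.3
clip 34 175.2 518.4
clip 34 175.3 528.6
face 10 171.5 490.7
face 10 171.5 472.2
facelow 10 173.9 509.7
face 40 173.0 498.9
face 40 173.0 482.7
facelow 40 175.1 515.7
face 66 174.3 506.1
face 66 174.3 491.8
facelow 66 176.1 520.9
face 88 175.4 512.2
face 88 175.4 499.4
facelow 88 177.0 525.4
```

The face edge measures lane y ≈ 175.4 and the fin ≈ 175.3 in the same picture. They're level and the pusher is firmly held, so I'm handing in.

```bash
python3 -c "
from cell import env
print(env.job_done())"
```

```text
the job is handed in; nothing more can be done
None
```

The carton stands upright in the bin's empty compartment, and the arm is holding the pusher with its face level with the marker clip, to within about 1 mm by camera. The job is handed in, with no verdict returned.

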